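Shut and lock the kit cabinet

TASK

Push the half-open door of the little pine cabinet fully shut with your fingertips. Only then, feel along the sunk flat panel on top of the cabinet for the flush lock plate hidden in it, and press the plate fully down so that it stays down. Grasp nothing, and leave the balls, bails, spike key and whistle where they lie.

Things in the scene. Friction and masses are not known exactly. Their poses are not given: they have to be found in the camera images.
- cabinet: fixed pine cabinet, 120 mm deep (its x), 380 mm wide (its y), 180 mm high; origin at the centre of its underside, +x to its back, +y to its left as the robot sees it, z up; its yaw varies a little. Its front, the -x side, faces the robot: left half closed by the swing door, right half an open niche
- cabinet_door (a joint): door angle, rad: 0 = shut (against a stop), grows as it swings out towards the robot; starts at 0.5 to 0.9. Plain upright board without handle, 200 mm wide, 174 high, 15 thick, on a vertical hinge at the cabinet's left front edge. No catch, no spring: the hinge rubs (about 1 N at the free edge) and the door stays where it is left; shut, its inner face lies on the cabinet's front
- door_hinge (a point): point on the door's hinge axis, at the height of the door's top edge (180 mm above the shelf); in the plane of the door's inner face, so the outer face is 15 mm off it
- door_edge (a point): top corner of the door's free edge, on its outer face (the face towards the robot), 200 mm along the door from door_hinge, same height
- panel_center (a point): centre of the sunk flat panel on the cabinet's top, on the panel's surface, 177 mm above the shelf. The visible panel is 72 mm (cabinet x) by 170 mm (cabinet y), rigid, 3 mm lower than the frame boards around it; axes as the cabinet's
- lock_plate (a joint): how far the lock plate is pressed, m: 0 = flush with the sunk panel, 0.006 = fully down. Same bare pine, 42 (cabinet x) by 46 mm (cabinet y), in a 46 by 50 mm opening: only a 2 mm seam shows. Its centre lies on the panel's long centre line, within 52 mm either side of panel_center; just where is to be felt or seen. Gives at about 3 N, stays where pushed; closed fingertips fit inside the opening
- ball_a_center (a point): centre of a red leather cricket ball, 72 mm across, sitting in a fixed grey plastic cradle (160 x 90 mm, 30 mm high). Leave alone
- ball_b_center (a point): centre of the second, like ball, in the same cradle. Leave alone
- bail_0: pale turned wooden bail lying on the shelf, 111 mm long (along its x), 15 mm thick; origin at the centre of its underside. Leave alone
- bail_1: pale turned wooden bail lying on the shelf, 111 mm long (along its x), 15 mm thick; origin at the centre of its underside. Leave alone
- bail_2: pale turned wooden bail lying on the shelf, 111 mm long (along its x), 15 mm thick; origin at the centre of its underside. Leave alone
- bail_3: pale turned wooden bail lying on the shelf, 111 mm long (along its x), 15 mm thick; origin at the centre of its underside. Leave alone
- spike_key: steel T-shaped spike key lying flat, 122 mm long (along its x), bar 70 mm, 10 mm thick; origin at its underside, 40 mm from the bar. Leave alone
- whistle: white plastic whistle lying on the right end of the cabinet's top, 50 x 20 mm, 22 mm high; origin at its underside, below its middle. Leave alone

How it is judged:
By the outcome, as a careful person would: the job done as asked, in the order asked, and still so for the second after the job is handed in, with the robot touching nothing.
It also fails if it takes over 56 s, if anything falls off the work surface, if the arm or the gripper's body presses on something with over 40 N, if the wrist force passes 120 N, or if a joint passes its speed limit or range.

ROBOT

A 6-joint arm with a two-finger parallel gripper is mounted at the origin on the work surface. World frame = base frame: x ahead of the robot, y to its left, z up, the work surface at z = 0. Lengths are in m, angles in rad, forces in N, time in s.
With the tool pointing down it reaches from about 0.425 to 0.95 m from the base axis. Payload 3.5 kg.
Tool frame: the origin (TCP) lies on the centre line of the jaws, within the pads' length; the fingertips stand 19 mm ahead of it and the grasp point (between the pads) is the TCP; z points along the fingers, y is the line along which they close (so a half turn about z gives the same grasp; the last joint's range is limited). The gripper opens to 85 mm and grips with 20 to 120 N. Pads are 22 mm wide; open, the fingers measure 114 mm over their backs; the gripper's body (76 mm by 85 mm) begins 54 mm behind the grasp point. The pads swing forward as they close: fully open they stand 13 mm farther back than shut.
Start: joints at [1.138, 0.286, 1.577, -0, 1.279, -0.15], TCP at [0.188, 0.648, 0.25] pointing down, gripper open.
Joint ranges: [-2.77, 2.77], [-0.9, 2.22], [0.21, 2.48], [-1.53, 4.67], [0.24, 2.81], [-2.84, 2.84]. Speed limits (rad/s): [2.79, 2.79, 3.14, 3.14, 3.14, 3.14].

INTERFACE

Orientations are given as a unit quaternion [x, y, z, w].
In Python, from plant import status, cams, ctrl gives the robot as it stands.
- The arm moves only by the shell command python3 -m inch 'ROWS' [FORCE]. ROWS is JSON, a list of rows, each a list of 3 entries, a list of its own where there are three numbers: the opening, from -1 (shut) to 1 (fully open), then the shift along the tool's x, y, z in cm, then the turn about the tool's z in rad. In form: [[jaw, [dx, dy, dz], twist], ...]. A call has 1 to 20 rows; each row is the pose to reach, as a shift and turn from the pose commanded when the call began, along the tool's axes at that moment; what a row does not reach only later rows make up. A row lasts 1/10 s, in which the tool goes at most 50 mm and 8.59 degrees, less where a joint would pass 70% of its speed; a pose out of reach is approached as far as the arm can. A call with a gripper value outside its range is refused whole. The fingers move at their own pace and stop on an object; FORCE is the grip in N (left out, the last holds). Time passes only in rows, so rows that repeat a pose let the fingers close. It gives the time, the measured TCP pose, the force and the opening at its end, in the units of the state.
- status.get_state(): the state, without advancing time (a new reading comes with each control period).
- cams.read_camera(name): name is "side" or "top"; returns the picture (384x512x3 uint8, blue, green, red); there is no depth.
- cams.calibration(name): a dict with "camera_matrix" (3x3 intrinsics, pixels), "cam_to_world" (4x4, takes a point from camera to world coordinates). Camera axes: x right, y down, z forward; pixel columns grow to the right and rows downward; lengths in m; the calibration is good to about 2 mm. A picture is of the moment at which its call begins. calibration takes no time and is no camera call.
- ctrl.sign_off(): hands the job in, once; it reports no verdict.
The state is a dict: "time": time; "qpos": joint angles; "dq": joint speeds; "joint_efforts": joint torques, N m; "eef_pos": TCP position; "tcp_rot": TCP orientation; "contact_force": force on the tool from outside, world axes, zero at the start; "wrist_torque": the same for the moment, N m; "opening": opening from 0.0 (shut) to 1.0 (fully open).
Only numpy, scipy, OpenCV 4.12 (cv2) and the standard library are available. Lean on these libraries where they do the work, as an engineer would, in place of code of your own. Each camera call takes 0.05 s, during which the arm holds its last target. There are 200 camera calls.

## Working session

There is one attempt and no reset: what is moved stays moved. The work goes in short steps, Python scripts to look and compute and a shell command to move; the robot and the scene stay as the last step left them, time stands still between calls to the robot, and variables do not carry over. Pictures are saved under pics/ and viewed, on a budget of 10 in all, crops included, one or two more only if the job needs it, and the job is handed in when it is done.

```bash
mkdir -p pics; ls; python3 - <<'E'
from plant import status,cams
import cv2
print(status.get_state())
for n in("top","side"):
    cv2.imwrite(f"pics/{n}0.png",cams.read_camera(n)); print(cams.calibration(n))
E
```

```text
pics
{'time': 0.0, 'qpos': array([ 1.13798913e+00,  2.87216104e-01,  1.57817115e+00,  2.35076192e-05,
        1.27860910e+00, -1.50016971e-01]), 'dq': array([ 0.0001476 , -0.00036258,  0.00044333,  0.00027167, -0.00095175,
        0.00024405]), 'joint_efforts': array([-3.13155106e-04, -4.05996358e+01, -2.92613804e+01, -1.73306858e-04,
        5.98330764e-03, -1.51523466e-06]), 'eef_pos': array([0.18806767, 0.64763476, 0.24891667]), 'tcp_rot': array([ 1.40927708e-01,  9.90019160e-01, -1.14794379e-03, -3.56074012e-04]), 'contact_force': array([-0.17964055,  0.67337455,  0.32412027]), 'wrist_torque': array([-0.00792514, -0.00435598, -0.07195451]), 'opening': 1.0009000851077121}
{'camera_matrix': array([[438.72973158,   0.        , 256.65096131],
       [  0.        , 438.72973158, 180.71177298],
       [  0.        ,   0.        ,   1.        ]]), 'cam_to_world': array([[-0.02657064, -0.99108011,  0.13059176,  0.34886963],
       [-0.999601  ,  0.02759414,  0.00603377, -0.02218648],
       [-0.00958351, -0.13037933, -0.99141787,  1.33984515],
       [ 0.        ,  0.        ,  0.        ,  1.        ]])}
{'camera_matrix': array([[357.73362098,   0.        , 256.91264533],
       [  0.        , 357.73362098, 196.7141278 ],
       [  0.        ,   0.        ,   1.        ]]), 'cam_to_world': array([[ 0.87784039, -0.29142247,  0.38009104,  0.16722573],
       [-0.47871637, -0.50890552,  0.715434  , -0.64860777],
       [-0.01506312, -0.80999266, -0.58624653,  0.67063985],
       [ 0.        ,  0.        ,  0.        ,  1.        ]])}
```

View pics/top0.png

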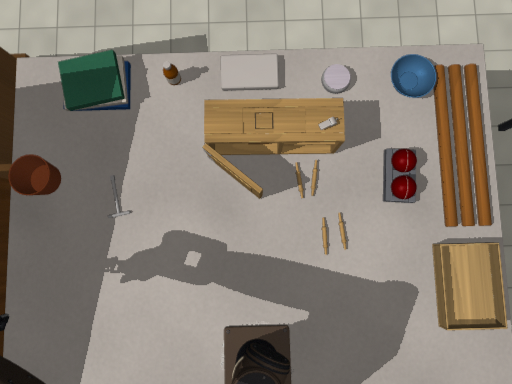

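View pics/side0.png

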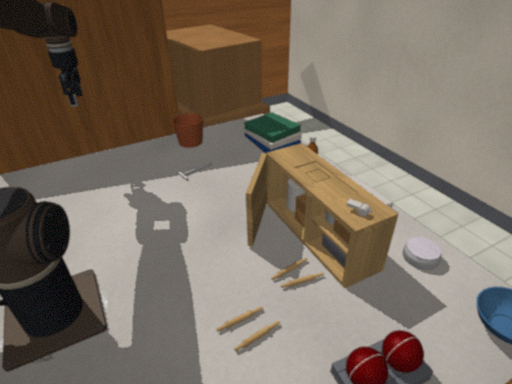

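The top view shows the cabinet at px (205-345, 98-155), the door swung out from (205,147) to (262,193), and a dark square seam near (264,121). I'll crop in on that area.

```bash
python3 - <<'E'
import cv2
a=cv2.imread("pics/top0.png")[90:202,195:355]
cv2.imwrite("pics/c.png",cv2.resize(a,None,fx=5,fy=5,interpolation=cv2.INTER_CUBIC))
E
```

```text
(no output)
```

View pics/c.png

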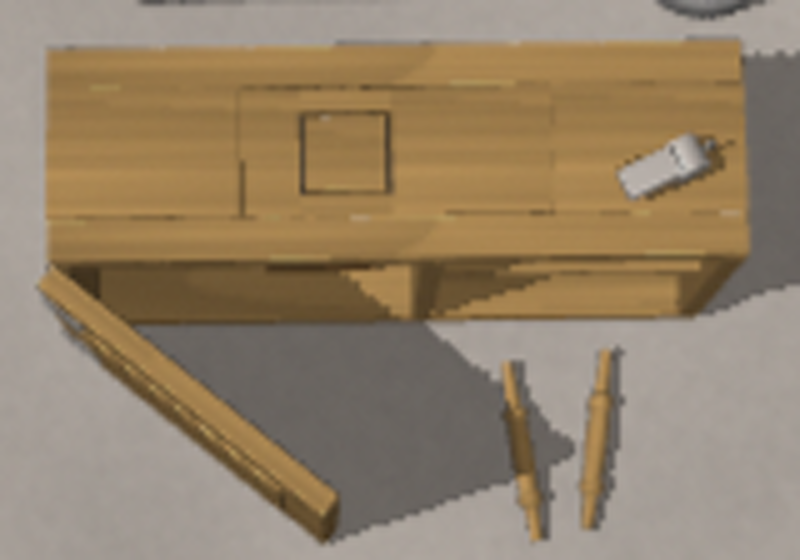

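Seam square: crop (300-390, 112-194). Panel corners: (238,87), (553,83), (555,212), (240,216). Door top: hinge at about (52,265), outer free corner at about (318,510).

```bash
cat > h.py <<'E'
import numpy as np
from plant import cams
def ray(n,uv,z):
    c=cams.calibration(n);K=c["camera_matrix"];T=c["cam_to_world"]
    d=T[:3,:3]@np.linalg.solve(K,[uv[0],uv[1],1]);o=T[:3,3]
    return o+d*(z-o[2])/d[2]
E
python3 - <<'E'
from h import *
np.set_printoptions(precision=4,suppress=True)
f=lambda p,z:ray("top",((p[0]-2)/5+195,(p[1]-2)/5+90),z)
for n,p,z in [("plate",(345,153),.177),("p1",(238,87),.18),("p2",(553,83),.18),("p3",(555,212),.18),("p4",(240,216),.18),("cBL",(47,47),.18),("cBR",(741,40),.18),("cFR",(748,250),.18),("cFL",(48,262),.18),("hingeL",(38,285),.18),("hingein",(55,265),.18),("free_in",(337,490),.18),("free_out",(318,510),.18),("bail_top",(508,365),.01),("bail_bot",(537,540),.01),("bail2",(612,350),.01)]: print(n,f(p,z)[:2])
from scipy.spatial.transform import Rotation as R
from plant import status
print(R.from_quat(status.get_state()["tcp_rot"]).as_matrix())
E
```

```text
plate [ 0.6676 -0.0384]
p1 [0.7055 0.0189]
p2 [ 0.7026 -0.1528]
p3 [ 0.6307 -0.1509]
p4 [0.6334 0.0194]
cBL [0.7311 0.1229]
cBR [ 0.7238 -0.2563]
cFR [ 0.6068 -0.2539]
cFL [0.611  0.1237]
hingeL [0.5985 0.1292]
hingein [0.6093 0.1199]
free_in [ 0.4828 -0.0289]
free_out [ 0.4724 -0.0185]
bail_top [ 0.5767 -0.137 ]
bail_bot [ 0.4685 -0.1505]
bail2 [ 0.5843 -0.2012]
[[-0.9603  0.2791 -0.0009]
 [ 0.2791  0.9603 -0.002 ]
 [ 0.0003 -0.0022 -1.    ]]
```

```bash
R='[-1,[-38.1,-40.8,0],-0.283]'; python3 -m inch '[[-1,[-38.1,-40.8,0],-0.283],[-1,[-38.1,-40.8,0],-0.283],[-1,[-38.1,-40.8,0],-0.283],[-1,[-38.1,-40.8,0],-0.283],[-1,[-38.1,-40.8,0],-0.283],[-1,[-38.1,-40.8,0],-0.283],[-1,[-38.1,-40.8,0],-0.283],[-1,[-38.1,-40.8,0],-0.283],[-1,[-38.1,-40.8,0],-0.283],[-1,[-38.1,-40.8,0],-0.283],[-1,[-38.1,-40.8,0],-0.283],[-1,[-38.1,-40.8,0],-0.283],[-1,[-38.1,-40.8,0],-0.283],[-1,[-38.1,-40.8,0],-0.283],[-1,[-38.1,-40.8,0],-0.283],[-1,[-38.1,-40.8,0],-0.283]]'
```

```text
time: 1.7
eef_pos: [0.4397, 0.1514, 0.2502]
tcp_rot: [-0.001, 1.0, 0.0, -0.0]
contact_force: [-0.1, -0.6, 0.6]
opening: -0.002
```

```bash
python3 -m inch '[[-1,[0,-5,0],0],[-1,[0,-10,0],0],[-1,[0,-15,0],0],[-1,[0,-15,4],0],[-1,[0,-15,8],0],[-1,[0,-15,10.6],0],[-1,[0,-15,10.6],0],[-1,[0,-15,10.6],0],[-1,[0,-15,10.6],0]]'; python3 - <<'E'
from plant import cams
import cv2
cv2.imwrite("pics/s1.png",cams.read_camera("side")[100:300,150:450])
E
```

```text
time: 2.6
eef_pos: [0.4418, 0.0003, 0.1465]
tcp_rot: [-0.001, 1.0, -0.0, 0.002]
contact_force: [0.6, 0.5, -0.1]
opening: -0.002
```

View pics/s1.png

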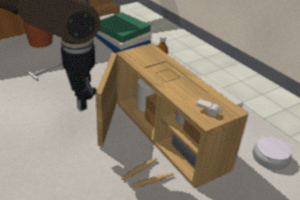

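The fingertips are clear of the door's outer face (crop (85,105)). Next I push in steps.

```bash
python3 -m inch '[[-1,[-1,0,0],0],[-1,[-2,0,0],0],[-1,[-3,0,0],0],[-1,[-4,-0.3,0],0],[-1,[-5,-0.6,0],0],[-1,[-6,-0.9,0],0],[-1,[-7,-1.2,0],0],[-1,[-8,-1.5,0],0],[-1,[-9,-1.8,0],0],[-1,[-10,-2.1,0],0],[-1,[-11,-2.4,0],0],[-1,[-12,-2.7,0],0],[-1,[-12.5,-3,0],0],[-1,[-13,-3,0],0],[-1,[-13.3,-3,0],0],[-1,[-13.3,-3,0],0],[-1,[-13.3,-3,0],0]]'
```

```text
time: 4.35
eef_pos: [0.5734, -0.0298, 0.1444]
tcp_rot: [-0.0, 1.0, 0.0, 0.0]
contact_force: [-0.9, -0.7, 0.4]
opening: -0.0
```

```bash
python3 -m inch '[[-1,[-0.3,0,0],0],[-1,[-0.6,0,0],0],[-1,[-0.8,0,0],0],[-1,[-1.0,0,0],0],[-1,[-1.0,0,0],0]]'
```

```text
time: 4.85
eef_pos: [0.5794, -0.0299, 0.1435]
tcp_rot: [0.0, 1.0, 0.0, -0.007]
contact_force: [-14.7, -1.5, 6.9]
opening: 0.001
```

Resistance of 15 N says the door is on its stop. I back off, rise and check.

```bash
python3 -m inch '[[-1,[1,0,0],0],[-1,[4,0,0],0],[-1,[8,0,0],0],[-1,[8,0,-4],0],[-1,[8,4,-8],0],[-1,[8,9,-10],0],[-1,[8,14,-10],0],[-1,[8,14,-10],0]]'; python3 - <<'E'
from plant import cams
import cv2
a=cams.read_camera("top");b=cams.read_camera("side")
cv2.imwrite("pics/t2.png",cv2.resize(a[90:202,195:355],None,fx=4,fy=4,interpolation=cv2.INTER_CUBIC));
cv2.imwrite("pics/s2.png",cv2.resize(b[130:290,230:400],None,fx=3,fy=3,interpolation=cv2.INTER_CUBIC))
E
```

```text
time: 5.65
eef_pos: [0.5037, 0.114, 0.2465]
tcp_rot: [-0.002, 1.0, 0.001, 0.002]
contact_force: [0.6, -0.1, 0.5]
opening: 0.001
```

View pics/t2.png

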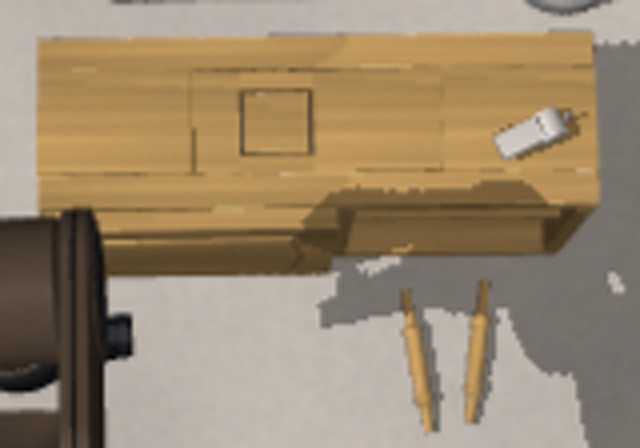

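View pics/s2.png

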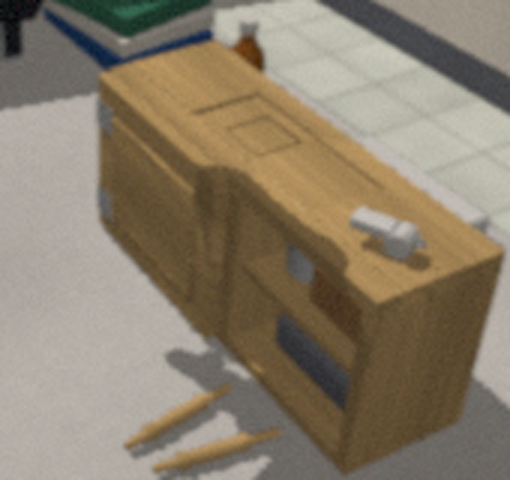

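Both views show the door flush and parallel to the front. The seam is at top-crop (277,122) and side-crop (263,134). I move above it and cross-check the position with the side view.

```bash
python3 - <<'E'
from h import *
print(ray("side",(263/3+230,134/3+130),.177), ray("top",((277-1.5)/4+195,(122-1.5)/4+90),.177))
E
python3 -m inch '[[-1,[-4,-3.8,0],0],[-1,[-8,-7.6,0],0],[-1,[-12,-11.4,0],0],[-1,[-16.3,-15.2,0],0],[-1,[-16.3,-15.2,2],0],[-1,[-16.3,-15.2,3.5],0],[-1,[-16.3,-15.2,3.5],0],[-1,[-16.3,-15.2,3.5],0]]'
```

```text
[ 0.66842431 -0.03898461  0.177     ] [ 0.66779968 -0.03919026  0.177     ]
time: 6.55
eef_pos: [0.6651, -0.0418, 0.2082]
tcp_rot: [0.0, 1.0, 0.0, -0.001]
contact_force: [-0.0, -0.1, 0.1]
opening: 0.005
```

```bash
python3 -m inch '[[-1,[-0.3,0.3,0],0],[-1,[-0.3,0.3,0.5],0],[-1,[-0.3,0.3,0.9],0],[-1,[-0.3,0.3,1.2],0],[-1,[-0.3,0.3,1.3],0],[-1,[-0.3,0.3,1.4],0],[-1,[-0.3,0.3,1.5],0],[-1,[-0.3,0.3,1.5],0],[-1,[-0.3,0.3,1.5],0]]'; python3 -m inch '[[-1,[0,0,0.1],0],[-1,[0,0,0.2],0],[-1,[0,0,0.3],0],[-1,[0,0,0.3],0],[-1,[0,0,0.3],0]]'
```

```text
time: 7.45
eef_pos: [0.6695, -0.0387, 0.1946]
tcp_rot: [-0.0, 1.0, 0.0, 0.0]
contact_force: [-0.7, 2.0, 1.9]
opening: 0.001
time: 7.95
eef_pos: [0.6695, -0.0389, 0.1911]
tcp_rot: [-0.0, 1.0, -0.0, 0.0]
contact_force: [-1.2, -0.1, 1.3]
opening: 0.0
```

It is giving at low force, so this is the plate. I press on to the bottom stop.

```bash
python3 -m inch '[[-1,[0,0,0.1],0],[-1,[0,0,0.2],0],[-1,[0,0,0.3],0],[-1,[0,0,0.4],0],[-1,[0,0,0.4],0],[-1,[0,0,0.4],0]]'
```

```text
time: 8.55
eef_pos: [0.6696, -0.0389, 0.1896]
tcp_rot: [-0.0, 1.0, -0.0, 0.0]
contact_force: [-3.6, 2.4, 9.0]
opening: 0.001
```

```bash
python3 -m inch '[[-1,[0,0,0.2],0],[-1,[0,0,0.4],0],[-1,[0,0,0.5],0],[-1,[0,0,0.5],0],[-1,[0,0,0.5],0]]'
```

```text
time: 9.05
eef_pos: [0.6697, -0.0389, 0.1889]
tcp_rot: [-0.0, 1.0, -0.0, 0.0]
contact_force: [-10.7, 3.2, 21.4]
opening: 0.005
```

Firm stop at 21 N, about 6–7 mm below flush. I lift off straight up, move clear and check.

```bash
python3 -m inch '[[-1,[0,0,-1],0],[-1,[0,0,-3],0],[-1,[0,0,-6],0],[-1,[4,4,-8],0],[-1,[8,8,-8],0],[-1,[12,12,-8],0],[-1,[15,16,-8],0],[-1,[15,20,-8],0],[-1,[15,20,-8],0],[-1,[15,20,-8],0]]'; python3 - <<'E'
from plant import cams
import cv2,numpy as np
a=cams.read_camera("top");b=cams.read_camera("side")
A=cv2.resize(a[90:202,195:355],None,fx=3,fy=3,interpolation=cv2.INTER_CUBIC)
B=cv2.resize(b[130:242,230:342],None,fx=3,fy=3,interpolation=cv2.INTER_CUBIC)
B2=cv2.resize(b[130:300,100:460],(480,227))
c=np.hstack([A[:336,:440],B]); c=np.vstack([c,np.pad(B2,((0,0),(0,c.shape[1]-480),(0,0)))])
cv2.imwrite("pics/t3.png",c)
E
```

```text
time: 10.05
eef_pos: [0.5188, 0.1621, 0.2618]
tcp_rot: [-0.002, 1.0, -0.0, -0.0]
contact_force: [-0.2, -0.8, -0.1]
opening: -0.001
```

View pics/t3.png

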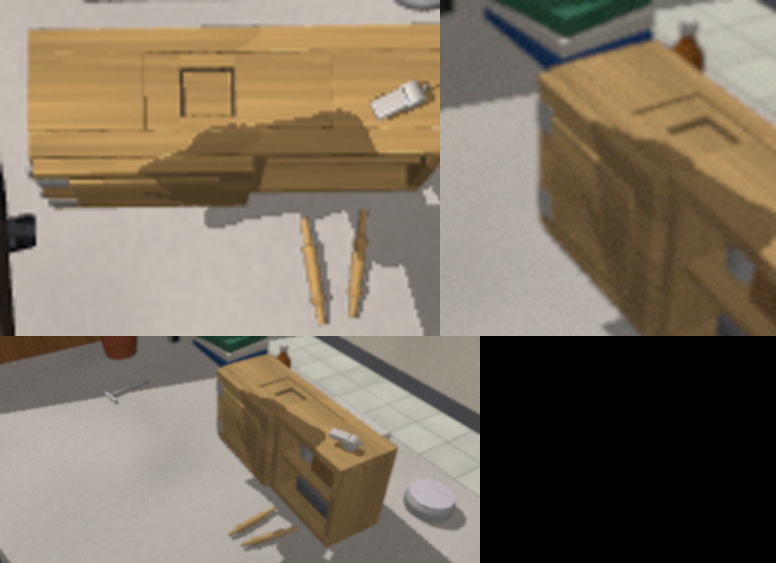

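The plate is visibly sunk, with shadowed seams in both views. The door is shut, the bails and whistle are unmoved, and the tool is touching nothing, so I hand in.

```bash
python3 -c "from plant import ctrl; print(ctrl.sign_off())"
```

```text
the job is handed in; nothing more can be done
None
```

I pushed the door shut first, then pressed the lock plate fully down, and handed the job in at about 10 s of the allowed 56 s.

- **Door:** I pushed it with closed fingertips until it met the stop at about 15 N. The pictures afterwards show it flush and parallel to the cabinet front.
- **Lock plate:** I found it by its seam at about (0.668, -0.039); the top and side views agreed within 1 mm. I did not feel along the panel beyond that. The plate gave at about 2–3 N, then stopped firmly 6–7 mm down at 21 N vertical. After I lifted off, both views showed it still sunk.
- **Other things:** nothing was grasped. The whistle and the two bails in front of the cabinet were in the last pictures I viewed and had not moved. The other bails and the balls were outside those crops, but the arm never went near them at low height.

No check failed or disagreed.

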